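# Load a dish into the blue-light viewer

## Robot

A 6-joint arm with a two-finger parallel gripper is mounted at the origin on a cart in front of the work surface, level with it; the furniture and walls round the work are solid. World frame = base frame: x ahead of the robot, y to its left, z up, the work surface at z = 0. Lengths are in m, angles in degrees, forces in N, time in s.
With the tool pointing down it reaches from about 0.375 to 0.9 m from the base axis. Payload 3.1 kg.
Tool frame: the origin (TCP) lies midway between the tips of the shut fingers; the grasp point (between the pads) lies 19 mm behind it; z points along the fingers, y is the line along which they close (so a half turn about z gives the same grasp; the last joint's range is limited). The gripper opens to 87 mm and grips with 3 to 60 N. Pads are 19 mm wide; open, the fingers measure 117 mm over their backs; the gripper's body (75 mm by 190 mm) begins 51 mm behind the grasp point.
Start: joints at [54.689, 30.224, 82.088, -0, 67.689, -10.227], TCP at [0.265, 0.566, 0.223] pointing down, gripper open.
Joint ranges: [-176.69, 176.69], [-43.24, 126.21], [12.49, 139.97], [-82, 262], [0, 151.66], [-163.58, 163.58]. Speed limits (degrees/s): [159.86, 159.86, 180, 180, 180, 180].

## Interface

Orientations are given as a 3x3 rotation matrix whose columns are the frame's x, y, z axes.
In Python, from rig import bot, capture gives the robot as it stands.
- The arm moves only by the shell command python3 -m handwheel 'ROWS'. ROWS is a JSON list that holds a single list of rows (three levels of brackets), with 1 to 20 rows, each of 7 numbers: dx, dy, dz in m, then a rotation vector rx, ry, rz in degrees, then the opening from 0.0 (shut) to 1.0 (fully open); each row is the pose to reach, as a shift and turn from the pose commanded when the command began, along the tool's axes at that moment; what a row does not reach only later rows make up. A row lasts 1/10 s, in which the tool goes at most 0.05 m and 8.59 degrees, less where a joint would pass 70% of its speed; a pose out of reach is approached as far as the arm can. The fingers move at their own pace and stop on an object; the grip force is fixed at half the most. Time passes only in rows, so rows that do not move let the fingers close. It prints the time, the measured TCP pose, the force, the opening and the grip force at its end. Input that does not fit is refused with a message, and nothing moves.
- bot.read_state(): the state, without advancing time (a new reading comes with each control period).
- capture(name): name is "scene" or "top" or "wrist"; returns a dict with "color" (420x560x3 uint8, red, green, blue), "K" (3x3 intrinsics, pixels), "view" (4x4, takes a point from world to camera coordinates); the wrist camera has in their place "mount" (4x4, takes a point from camera to tool coordinates, whose origin is the TCP and whose axes are the flange's). Camera axes: x right, y up, looking along -z (the intrinsics and any distortion apply to the point x, -y, -z); pixel columns grow to the right and rows downward; lengths in m; the calibration is good to about 2 mm. A picture is of the moment at which its call begins: read the wrist's pose just before it. There is no depth.
- bot.hand_in(): hands the job in; it is judged then, once.
The state is a dict: "time_s": time; "joint_positions": joint angles; "qvel": joint speeds; "tau": joint torques, N m; "position": TCP position; "tcp_rot": TCP orientation; "force": force on the tool from outside, world axes, zero at the start; "moment": the same for the moment, N m; "opening": opening from 0.0 (shut) to 1.0 (fully open); "grasp_force": force on a finger pad.
Only numpy, scipy, OpenCV 4.12 (cv2) and the standard library are available. Lean on these libraries where they do the work, as an engineer would, in place of code of your own. Each camera call takes 0.05 s, during which the arm holds its last target. There are 200 camera calls.

## Task

Put the Petri dish that lies near the timer into the blue-light viewer. Press the red button on the lid to free its catch, let the sprung lid rise slowly under your hand until it stands fully open (do not let it fly up), set the dish down gently and flat between the four pins on the blue stage, then bring the lid down just as steadily and push its front lip beside the button until the catch holds it shut. Leave the other things on the bench where they are.

Things in the scene. Friction and masses are not known exactly. Their poses are not given: they have to be found in the camera images.
- viewer: blue-light dish viewer, pale grey box 160 deep (x) x 156 wide (y), fixed; black-framed lid with amber pane. Origin: centre of its underside; x points to the back, the button side is -x. Chamber 140 x 136 inside, wall tops at z = 68, blue stage at z = 40. The shut lid's pane is at z = 58.5: it clears only a dish lying flat on the stage; a dish on top of a pin keeps it from catching
- viewer_lid (a joint): lid angle, rad: 0 pressed right down, about 0.007 caught shut, 1.6 (92 degrees, upright) fully open at its stop. A spring lifts the closed front lip with about 6 N, falling to about 1 N at the stop, where it holds the lid up; let go early the lid flies up at 4 rad/s or more
- lid_hinge (a point): on the lid's hinge axis (along the viewer's y), middle of the width; 74 behind the viewer's origin, 74 above the bench. Its frame turns with the lid: x from front lip to hinge, z out of the lid's top face
- button_top (a point): centre of the top of the red release button, 22 (x) x 30 (y), standing 9 proud of the middle of the lid's front lip; 150 in front of the hinge, 18 above the hinge axis (lid closed). Moves with the lid and the button
- release_button (a joint): button travel, m: 0 out, 0.007 fully in; spring 1 N out, 3.5 N in. It draws back the catch, which lets go within 2 to 5 mm and cannot hold while the button is held in. As the lid is shut the button dips and comes out again by itself when the catch has passed its pin. Shutting takes up to about 15 N on the lip, easing as it clicks past
- lip_left (a point): on top of the lid's front lip, 50 to the left (viewer's +y) of the button: 152 in front of the hinge, 9 above the hinge axis with the lid closed. The lip is a black bar 160 long (y), 44 wide (x; front edge 16 before this point), 14 thick. Place to push the lid shut; moves with the lid
- lip_right (a point): the same, 50 to the right (-y) of the button
- nest (a point): middle of the stage between four black pins, on the stage: 4 behind the viewer's origin, 40 above the bench. The pins (7 thick, 8.5 high, round tops) stand 36 from this point on the diagonals (45 degrees to the viewer's x and y), leaving 2 of play round the dish; fingers fit beside the dish along the viewer's x or y
- dish: clear round Petri dish with pale agar, closed, 61 across, 15 high, about 30 g, lying on the bench at the left, between the tall black gel imager and the gel runner (behind the runner stand a shelf post and hanging cables: carry the dish past in front of them). Origin: centre of its underside, z up
- timer: white countdown timer 62 x 66 x 19 beside the dish (the two may change places); origin: centre of its underside. Bystander
- tip_box: pipette tip box, 76 x 119 x 62, white with blue rack and yellow tips, behind the viewer; origin: centre of its underside. Bystander
- bottle: small bottle with blue cap, 56 across, 104 high, behind the viewer on the right; origin: centre of its underside. Bystander
- tweezers: steel tweezers 130 long on the bench at the right; origin: centre of their underside. Bystander
- comb: white gel comb 165 long, between viewer and gel runner; origin: centre of its underside. Bystander
- casting_tray: red casting tray 52 x 190 x 18 in front of the gel runner; origin: centre of its underside. Bystander

How it is judged:
By the outcome, as a careful person would: the job done as asked, in the order asked, and still so for the second after the job is handed in, with the robot touching nothing.
It also fails if it takes over 72 s, if anything falls off the work surface, if the arm or the gripper's body presses on something with over 40 N, if the wrist force passes 120 N, or if a joint passes its speed limit or range.

## Working session

There is one attempt and no reset: what is moved stays moved. The work goes in short steps, Python scripts to look and compute and a shell command to move; the robot and the scene stay as the last step left them, time stands still between calls to the robot, and variables do not carry over. Pictures are saved under pics/ and viewed, at most 10 in all, crops included, and the job is handed in when it is done.

```bash
ls; mkdir -p pics; python3 - <<'E'
from rig import bot, capture
import cv2,numpy as np
s=bot.read_state(); print(s)
ims=[]
for n in ["scene","top"]:
    c=capture(n); print(n,c["K"],c["view"],[k for k in c]); cv2.imwrite(f"pics/{n}0.png",c["color"][:,:,::-1]); np.savez(f"pics/{n}0.npz",**{k:v for k,v in c.items() if k in("K","view","color")})
s=bot.read_state()
c=capture("wrist"); print(c["K"],c["mount"],[k for k in c]); cv2.imwrite("pics/wrist0.png",c["color"][:,:,::-1])
E
```

```text
pics
{'time_s': 0.0, 'joint_positions': array([ 5.46891805e+01,  3.02760031e+01,  8.21558549e+01, -1.87893670e-03,
        6.76887300e+01, -1.02272468e+01]), 'qvel': array([ 0.07414605,  0.02942439,  0.02335604,  0.07325479,  0.00540613,
       -0.00321246]), 'tau': array([ 6.26167894e-04, -4.40042889e+01, -1.76592278e+01,  6.34091184e-02,
        5.80260472e-02, -1.54708255e-04]), 'position': array([0.26451809, 0.56546434, 0.22160635]), 'tcp_rot': array([[-9.05695471e-01,  4.23927227e-01, -1.19175862e-03],
       [ 4.23928763e-01,  9.05693874e-01, -1.73499503e-03],
       [ 3.43856845e-04, -2.07659790e-03, -9.99997785e-01]]), 'force': array([ 0.17975359, -0.76874697, -0.67120148]), 'moment': array([-0.01410382, -0.05733701,  0.02180202]), 'grasp_force': 0.0, 'opening': 0.9998366752823584}
scene [[528.15848356   0.         283.32734685]
 [  0.         528.15848356 216.67207404]
 [  0.           0.           1.        ]] [[ 0.49468541 -0.86876451 -0.02312084 -0.24616095]
 [ 0.61865576  0.33333637  0.71144354 -0.40528304]
 [-0.61036988 -0.36624458  0.70236281 -0.95816886]
 [ 0.          0.          0.          1.        ]] ['color', 'K', 'view']
top [[452.61284511   0.         276.94799746]
 [  0.         452.61284511 214.6753044 ]
 [  0.           0.           1.        ]] [[-0.0031859  -0.99987865 -0.01524888  0.02578199]
 [ 0.99433056 -0.00478824  0.10622524 -0.54580093]
 [-0.10628537 -0.01482401  0.99422516 -1.0570337 ]
 [ 0.          0.          0.          1.        ]] ['color', 'K', 'view']
[[293.396252     0.         281.03201822]
 [  0.         293.396252   209.00687867]
 [  0.           0.           1.        ]] [[-1.45275653e-03  9.59241719e-01  2.82583110e-01  7.73162169e-02]
 [ 9.99998098e-01  1.76120688e-03 -8.37521202e-04 -1.98522337e-05]
 [-1.30107260e-03  2.82581356e-01 -9.59242453e-01 -1.62375525e-01]
 [ 0.00000000e+00  0.00000000e+00  0.00000000e+00  1.00000000e+00]] ['color', 'K', 'mount']
```

View pics/top0.png

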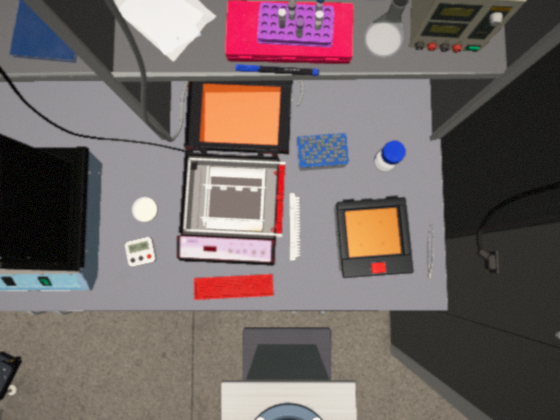

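View pics/scene0.png

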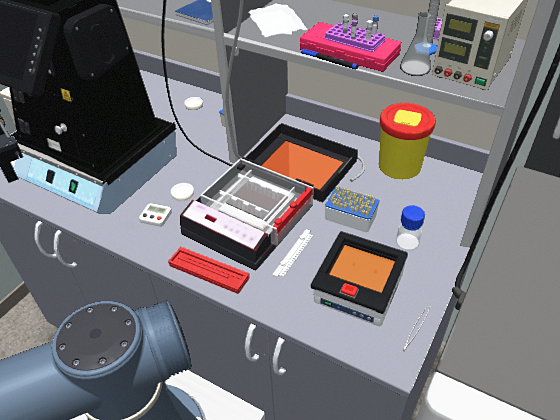

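View pics/wrist0.png

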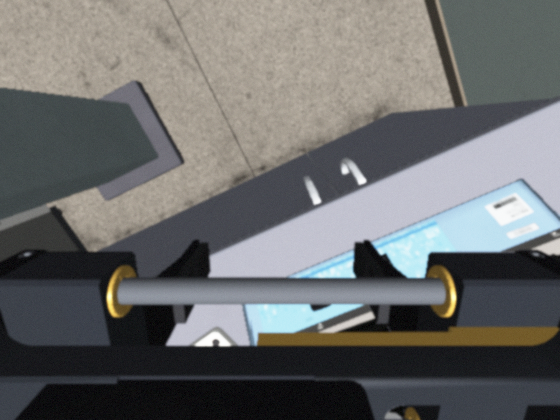

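The top view shows the dish at (144,209), the timer at (140,252), the viewer with its amber pane at (373,233) and the red button at (379,268). The scene view shows the dish at (181,191), the timer at (155,213) and the button at (348,289). The wrist view shows mostly floor and the imager. Next I measure these from the top and scene views.

```bash
cat > h.py <<'E'
import numpy as np, cv2
from rig import bot, capture
def ray(c,uv):
    V=c["view"]; R=V[:3,:3]; o=-R.T@V[:3,3]; K=c["K"]
    d=np.array([(uv[0]-K[0,2])/K[0,0],-(uv[1]-K[1,2])/K[1,1],-1.])
    return o,R.T@d
def onz(c,uv,z):
    o,d=ray(c,uv); return o+d*(z-o[2])/d[2]
def tri(a,ua,b,ub):
    o,d=ray(a,ua);p,e=ray(b,ub)
    t=np.linalg.lstsq(np.c_[d,-e],p-o,rcond=None)[0]
    x,y=o+d*t[0],p+e*t[1]; return (x+y)/2,np.linalg.norm(x-y)*1000
def blob(m,roi,k=1):
    x0,y0,x1,y1=roi; z=np.zeros(m.shape,np.uint8); z[y0:y1,x0:x1]=m[y0:y1,x0:x1]
    n,l,s,c=cv2.connectedComponentsWithStats(z); i=1+np.argmax(s[1:,4]); return c[i],s[i],(l==i).astype(np.uint8)
def snap(n):
    s=bot.read_state(); c=dict(capture(n))
    if n=="wrist":
        T=np.eye(4);T[:3,:3]=s["tcp_rot"];T[:3,3]=s["position"]; c["view"]=np.linalg.inv(T@c["mount"])
    return c
E
python3 - <<'E'
from h import *
L=lambda n:dict(np.load(f"pics/{n}0.npz"))
t,s=L("top"),L("scene")
ht,hs=[cv2.cvtColor(c["color"],cv2.COLOR_RGB2HSV) for c in(t,s)]
print(t["color"][209,140:150:4],s["color"][191,181],t["color"][209,115],s["color"][200,195+10],t["color"][235,365])
red=lambda h:(((h[...,0]<6)|(h[...,0]>174))&(h[...,1]>170)&(h[...,2]>110)).astype(np.uint8)
amb=lambda h:((h[...,0]>8)&(h[...,0]<22)&(h[...,1]>130)&(h[...,2]>120)).astype(np.uint8)
pale=lambda c:((c["color"].astype(int)[...,2]<c["color"].astype(int)[...,0]-3)&(c["color"].min(2)>150)).astype(np.uint8)
bt=blob(red(ht),(360,255,400,282));bs=blob(red(hs),(330,275,370,305))
print("button",bt[:2],bs[:2],tri(t,bt[0],s,bs[0]),onz(t,bt[0],.092),onz(s,bs[0],.092))
dt=blob(pale(t),(125,190,165,230));ds=blob(pale(s),(165,178,200,205))
print("dish",dt[:2],ds[:2],tri(t,dt[0],s,ds[0]),[onz(c,d[0],.013) for c,d in((t,dt),(s,ds))])
at=blob(amb(ht),(335,190,415,275));asx=blob(amb(hs),(315,235,400,300))
print("pane",at[:2],asx[:2],tri(t,at[0],s,asx[0]))
for c,a in((t,at),(s,asx)):
    k=max(cv2.findContours(a[2],cv2.RETR_EXTERNAL,cv2.CHAIN_APPROX_NONE)[0],key=cv2.contourArea)
    w=np.array([onz(c,p[0],.083)[:2] for p in k],np.float32)*1000
    print("rect",cv2.minAreaRect(w))
    # dish extents
for c,d in((t,dt),(s,ds)):
    k=max(cv2.findContours(d[2],cv2.RETR_EXTERNAL,cv2.CHAIN_APPROX_NONE)[0],key=cv2.contourArea)
    print("d",cv2.minEnclosingCircle(np.array([onz(c,p[0],.013)[:2] for p in k],np.float32)*1000))
# lid black outline
hv=(ht[...,2]<70).astype(np.uint8); b=blob(hv,(325,185,425,285)); print(b[1])
k=max(cv2.findContours(b[2],cv2.RETR_EXTERNAL,cv2.CHAIN_APPROX_NONE)[0],key=cv2.contourArea)
print("lid",cv2.minAreaRect(np.array([onz(t,p[0],.080)[:2] for p in k],np.float32)*1000))
cv2.imwrite("pics/crops.png",np.hstack([cv2.resize(t["color"][180:285,325:425],(560,588),interpolation=2)[:,:400],cv2.resize(s["color"][225:325,300:410],(400,588))])[:,:,::-1])
E
```

```text
[[251 247 231]
 [251 248 233]
 [251 247 233]] [254 254 252] [153 150 154] [111 113 117] [242 167  82]
button (array([378.03076923, 267.4       ]), array([371, 263,  15,  10, 130], dtype=int32)) (array([348.77027027, 289.19594595]), array([341, 283,  17,  13, 148], dtype=int32)) (array([ 0.41966079, -0.20129983,  0.09149399]), np.float64(1.692138259498057)) [ 0.42011207 -0.2019287   0.092     ] [ 0.41874086 -0.20076704  0.092     ]
dish (array([144.18504673, 209.12149533]), array([132, 196,  26,  27, 535], dtype=int32)) (array([182.31818182, 197.38636364]), array([172, 192,  21,   9,  44], dtype=int32)) (array([ 0.56652276,  0.35829934, -0.01658453]), np.float64(0.19937548735069843)) [array([0.56289258, 0.3491638 , 0.013     ]), array([0.54286454, 0.33423029, 0.013     ])]
pane (array([372.36337567, 231.92953707]), array([ 345,  208,   56,   49, 2441], dtype=int32)) (array([362.26264274, 268.11745514]), array([ 329,  245,   66,   48, 1839], dtype=int32)) (array([ 0.50097121, -0.19616805,  0.06929306]), np.float64(0.8178146349373894))
rect ((500.3619384765625, -193.1802520751953), (105.54810333251953, 119.173583984375), 3.878528356552124)
rect ((491.7391662597656, -198.63404846191406), (93.21617889404297, 115.7990493774414), 3.9322543144226074)
d ((563.5115966796875, 349.29583740234375), 32.78759765625)
d ((554.8666381835938, 344.4046630859375), 26.667146682739258)
[ 336  196   77   78 1497]
lid ((491.3092346191406, -196.03341674804688), (174.78138732910156, 158.25892639160156), 4.178269386291504)
```

```bash
cat >> h.py <<'E'
def go(p,s=None):
    s=s or bot.read_state(); return np.round(s["tcp_rot"].T@(np.array(p)-s["position"]),4)
Vx=lambda a:np.array([np.cos(np.radians(a)),np.sin(np.radians(a)),0])
E
python3 - <<'E'
from h import *
L=lambda n:dict(np.load(f"pics/{n}0.npz"))
t,s=L("top"),L("scene")
def circ(c,roi,th):
    m=(c["color"].min(2)>th).astype(np.uint8); return blob(m,roi)
dt=circ(t,(125,190,165,230),190);ds=circ(s,(165,178,200,205),190)
print("dish",dt[:2],ds[:2],tri(t,dt[0],s,ds[0]),[onz(c,d[0],.013) for c,d in((t,dt),(s,ds))])
tt=circ(t,(120,234,162,272),170); ts=circ(s,(135,200,177,228),170)
print("timer",tt[:2],ts[:2],tri(t,tt[0],s,ts[0]))
k=max(cv2.findContours(tt[2],0,1)[0],key=cv2.contourArea)
print(cv2.minAreaRect(np.array([onz(t,p[0],.019)[:2] for p in k],np.float32)*1000))
print("imager edge",onz(t,(97,210),.06),"runner",onz(t,(183,210),.06),onz(t,(178,258),.06))
for p in [(.38,.25,.22),(.44,0,.2),(.424,-.201,.17)]: print(go(p))
E
```

```text
dish (array([143.83647799, 208.83647799]), array([132, 197,  25,  25, 477], dtype=int32)) (array([181.54208754, 190.1952862 ]), array([170, 182,  24,  17, 297], dtype=int32)) (array([0.56258331, 0.34989492, 0.01638749]), np.float64(2.151893663862692)) [array([0.56360036, 0.35004176, 0.013     ]), array([0.56490438, 0.35372034, 0.013     ])]
timer (array([139.57056452, 252.11290323]), array([124, 236,  31,  31, 496], dtype=int32)) (array([155.30178759, 212.95478444]), array([135, 200,  42,  28, 951], dtype=int32)) (array([0.45797845, 0.35545076, 0.01831259]), np.float64(0.7288477331646627))
((459.77764892578125, 356.32373046875), (63.59777069091797, 67.1131591796875), 13.175248146057129)
imager edge [0.55569333 0.44579421 0.06      ] runner [0.55468512 0.24313902 0.06      ] [0.4428135  0.25263708 0.06      ]
[-0.2383 -0.2369  0.0021]
[-0.3986 -0.4379  0.0224]
[-0.4694 -0.6266  0.0527]
```

```bash
python3 -m handwheel '[[[-0.238,-0.237,0.002,0,0,0,0],[-0.238,-0.237,0.002,0,0,0,0],[-0.238,-0.237,0.002,0,0,0,0],[-0.238,-0.237,0.002,0,0,0,0],[-0.238,-0.237,0.002,0,0,0,0],[-0.238,-0.237,0.002,0,0,0,0],[-0.238,-0.237,0.002,0,0,0,0],[-0.4,-0.438,0.022,0,0,-29,0],[-0.4,-0.438,0.022,0,0,-29,0],[-0.4,-0.438,0.022,0,0,-29,0],[-0.4,-0.438,0.022,0,0,-29,0],[-0.4,-0.438,0.022,0,0,-29,0],[-0.4,-0.438,0.022,0,0,-29,0],[-0.469,-0.627,0.022,0,0,-29,0],[-0.469,-0.627,0.022,0,0,-29,0],[-0.469,-0.627,0.022,0,0,-29,0],[-0.469,-0.627,0.022,0,0,-29,0],[-0.469,-0.627,0.022,0,0,-29,0],[-0.469,-0.627,0.022,0,0,-29,0],[-0.469,-0.627,0.022,0,0,-29,0]]]'
python3 - <<'E'
from h import *
s=bot.read_state(); print(s["time_s"],s["position"],s["force"],np.round(s["tcp_rot"],4).tolist())
w=snap("wrist"); np.savez("pics/w1.npz",color=w["color"],K=w["K"],view=w["view"]); cv2.imwrite("pics/w1.png",w["color"][:,:,::-1])
E
```

```text
time_s: 2.15
position: [0.4233, -0.1992, 0.2002]
tcp_rot: [[-0.998, -0.069, -0.001], [-0.069, 0.998, 0.002], [0.001, 0.002, -1.0]]
force: [-0.6, 1.3, -0.1]
opening: 0.009
grasp_force: 0.0
2.15 [ 0.42327184 -0.19923218  0.20024205] [-0.63032468  1.27182718 -0.13744441] [[-0.9976, -0.0688, -0.0013], [-0.0688, 0.9976, 0.0016], [0.0012, 0.0017, -1.0]]
```

View pics/w1.png

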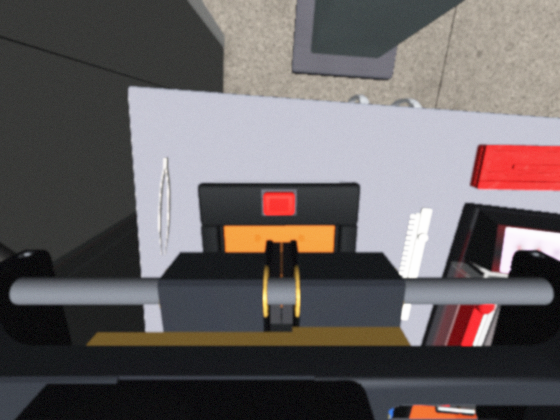

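The wrist view shows the button at (279,203) and the front edge of the lip from (200,186) to (358,184).

```bash
python3 - <<'E'
from h import *
w=dict(np.load("pics/w1.npz")); t=dict(np.load("pics/top0.npz"))
h=cv2.cvtColor(w["color"],cv2.COLOR_RGB2HSV)
red=(((h[...,0]<6)|(h[...,0]>174))&(h[...,1]>150)&(h[...,2]>80)).astype(np.uint8)
b=blob(red,(250,180,310,225)); u=b[1][:2]+(b[1][2:4]-1)/2
print(b[:2],onz(w,u,.092),tri(t,(378.03,267.4),w,u))
# lip front edge: dark mask, first dark row per column
v=w["color"].astype(int).max(2)
cols=np.arange(206,353,6); rows=[]
for c in cols: 
    g=v[165:205,c]; i=np.argmax(g<90); rows.append(165+i-1+(g[i-1]-90)/(g[i-1]-g[i]))
P=np.array([onz(w,(c,r),.080)[:2] for c,r in zip(cols,rows)])
k=np.polyfit(P[:,1],P[:,0],1); print("edge yaw",-np.degrees(np.arctan(k[0])),np.std(P[:,0]-np.polyval(k,P[:,1])))
for r in (205,215):
    m=np.where(v[r,190:370]<80)[0]+190; a,bb=[onz(w,(m[i]+(-.5,.5)[i],r),.083) for i in(0,-1)]; print(r,m[0],m[-1],a,bb,(a+bb)/2,np.linalg.norm(a-bb))
B=onz(w,u,.092); print("to button -145", go(B+Vx(4)*.005+[0,0,.006]))
E
```

```text
(array([278.58288043, 203.43206522]), array([263, 192,  32,  24, 736], dtype=int32)) [ 0.42035317 -0.20164988  0.092     ] (array([ 0.4201008 , -0.20169067,  0.09300662]), np.float64(0.07145558968122326))
edge yaw 3.856544395994459 0.0001253695055399548
205 200 357 [ 0.42953739 -0.2793772   0.083     ] [ 0.4191558  -0.12334765  0.083     ] [ 0.4243466  -0.20136243  0.083     ] 0.15637454582752428
215 201 356 [ 0.43987095 -0.27849413  0.083     ] [ 0.42953653 -0.12288466  0.083     ] [ 0.43470374 -0.20068939  0.083     ] 0.15595226359912776
to button -145 [-0.0018 -0.0027  0.1023]
```

```bash
python3 -m handwheel '[[[-0.002,-0.0025,0.04,0,0,0,0],[-0.002,-0.0025,0.075,0,0,0,0],[-0.002,-0.0025,0.095,0,0,0,0],[-0.002,-0.0025,0.103,0,0,0,0],[-0.002,-0.0025,0.106,0,0,0,0],[-0.002,-0.0025,0.109,0,0,0,0],[-0.002,-0.0025,0.112,0,0,0,0],[-0.002,-0.0025,0.114,0,0,0,0],[-0.002,-0.0025,0.115,0,0,0,0],[-0.002,-0.0025,0.115,0,0,0,0]]]'
```

```text
time_s: 3.2
position: [0.4262, -0.2025, 0.0864]
tcp_rot: [[-0.998, -0.068, 0.001], [-0.068, 0.998, 0.0], [-0.001, 0.0, -1.0]]
force: [-0.2, 3.2, 5.3]
opening: 0.005
grasp_force: 2.6
```

```bash
cat > lid.py <<'E'
import numpy as np, sys
# tcp in viewer frame relative to hinge (x back, z up), flat tip, corner 9.5 in front
def tcp(th,a=1.6):
    f=th/a; s=.1536-.0136*f; h=.011+.005*f
    return np.array([-s*np.cos(th)+h*np.sin(th)+.0095, s*np.sin(th)+h*np.cos(th)])
a,b,n=map(float,sys.argv[1:])
for th in np.linspace(a,b,int(n)+1)[1:]:
    d=tcp(th)-tcp(a); print(f"{-d[0]:.4f} 0 {-d[1]:.4f} 0 0 0 0",end=";")
E
python3 lid.py 0 .54 18; echo; python3 lid.py .54 1.08 18; echo;python3 lid.py 1.08 1.62 18
```

```text
-0.0007 0 -0.0047 0 0 0 0;-0.0015 0 -0.0093 0 0 0 0;-0.0024 0 -0.0140 0 0 0 0;-0.0035 0 -0.0186 0 0 0 0;-0.0047 0 -0.0231 0 0 0 0;-0.0061 0 -0.0276 0 0 0 0;-0.0076 0 -0.0320 0 0 0 0;-0.0092 0 -0.0364 0 0 0 0;-0.0109 0 -0.0408 0 0 0 0;-0.0128 0 -0.0450 0 0 0 0;-0.0148 0 -0.0492 0 0 0 0;-0.0170 0 -0.0534 0 0 0 0;-0.0192 0 -0.0574 0 0 0 0;-0.0216 0 -0.0614 0 0 0 0;-0.0241 0 -0.0653 0 0 0 0;-0.0267 0 -0.0691 0 0 0 0;-0.0295 0 -0.0729 0 0 0 0;-0.0323 0 -0.0765 0 0 0 0;
-0.0029 0 -0.0035 0 0 0 0;-0.0060 0 -0.0070 0 0 0 0;-0.0091 0 -0.0103 0 0 0 0;-0.0124 0 -0.0136 0 0 0 0;-0.0157 0 -0.0167 0 0 0 0;-0.0191 0 -0.0197 0 0 0 0;-0.0227 0 -0.0226 0 0 0 0;-0.0263 0 -0.0254 0 0 0 0;-0.0299 0 -0.0281 0 0 0 0;-0.0337 0 -0.0307 0 0 0 0;-0.0375 0 -0.0331 0 0 0 0;-0.0414 0 -0.0354 0 0 0 0;-0.0453 0 -0.0376 0 0 0 0;-0.0493 0 -0.0397 0 0 0 0;-0.0534 0 -0.0416 0 0 0 0;-0.0575 0 -0.0434 0 0 0 0;-0.0617 0 -0.0451 0 0 0 0;-0.0659 0 -0.0467 0 0 0 0;
-0.0042 0 -0.0014 0 0 0 0;-0.0085 0 -0.0027 0 0 0 0;-0.0128 0 -0.0038 0 0 0 0;-0.0172 0 -0.0049 0 0 0 0;-0.0215 0 -0.0057 0 0 0 0;-0.0259 0 -0.0065 0 0 0 0;-0.0303 0 -0.0071 0 0 0 0;-0.0347 0 -0.0075 0 0 0 0;-0.0391 0 -0.0079 0 0 0 0;-0.0435 0 -0.0081 0 0 0 0;-0.0479 0 -0.0081 0 0 0 0;-0.0523 0 -0.0080 0 0 0 0;-0.0567 0 -0.0078 0 0 0 0;-0.0611 0 -0.0075 0 0 0 0;-0.0654 0 -0.0070 0 0 0 0;-0.0698 0 -0.0064 0 0 0 0;-0.0740 0 -0.0056 0 0 0 0;-0.0783 0 -0.0047 0 0 0 0;
```

```bash
python3 -m handwheel '[[[0,0,0.0015,0,0,0,0],[0,0,0.002,0,0,0,0],[0,0,0,0,0,0,0],[-0.0005,0,-0.003,0,0,0,0],[-0.001,0,-0.007,0,0,0,0],[-0.002,0,-0.0115,0,0,0,0],[-0.003,0,-0.016,0,0,0,0],[-0.004,0,-0.0205,0,0,0,0],[-0.005,0,-0.025,0,0,0,0],[-0.0065,0,-0.0295,0,0,0,0]]]'
```

```text
time_s: 4.2
position: [0.4325, -0.2027, 0.1155]
tcp_rot: [[-0.998, -0.068, -0.0], [-0.068, 0.998, -0.0], [0.0, -0.0, -1.0]]
force: [-3.4, 1.9, 4.8]
opening: 0.007
grasp_force: 2.2
```

```bash
python3 lid.py .2 .8 20; echo; python3 lid.py .8 1.4 20; echo;python3 lid.py 1.4 1.61 7
```

```text
-0.0016 0 -0.0044 0 0 0 0;-0.0033 0 -0.0088 0 0 0 0;-0.0051 0 -0.0131 0 0 0 0;-0.0071 0 -0.0173 0 0 0 0;-0.0092 0 -0.0214 0 0 0 0;-0.0114 0 -0.0255 0 0 0 0;-0.0138 0 -0.0295 0 0 0 0;-0.0162 0 -0.0335 0 0 0 0;-0.0188 0 -0.0373 0 0 0 0;-0.0215 0 -0.0411 0 0 0 0;-0.0243 0 -0.0447 0 0 0 0;-0.0272 0 -0.0483 0 0 0 0;-0.0302 0 -0.0518 0 0 0 0;-0.0334 0 -0.0551 0 0 0 0;-0.0366 0 -0.0584 0 0 0 0;-0.0399 0 -0.0616 0 0 0 0;-0.0433 0 -0.0646 0 0 0 0;-0.0468 0 -0.0676 0 0 0 0;-0.0503 0 -0.0704 0 0 0 0;-0.0540 0 -0.0731 0 0 0 0;
-0.0037 0 -0.0026 0 0 0 0;-0.0075 0 -0.0051 0 0 0 0;-0.0114 0 -0.0074 0 0 0 0;-0.0153 0 -0.0097 0 0 0 0;-0.0193 0 -0.0118 0 0 0 0;-0.0234 0 -0.0138 0 0 0 0;-0.0275 0 -0.0156 0 0 0 0;-0.0316 0 -0.0173 0 0 0 0;-0.0358 0 -0.0189 0 0 0 0;-0.0400 0 -0.0204 0 0 0 0;-0.0443 0 -0.0217 0 0 0 0;-0.0486 0 -0.0229 0 0 0 0;-0.0529 0 -0.0240 0 0 0 0;-0.0573 0 -0.0249 0 0 0 0;-0.0617 0 -0.0257 0 0 0 0;-0.0660 0 -0.0263 0 0 0 0;-0.0704 0 -0.0268 0 0 0 0;-0.0748 0 -0.0272 0 0 0 0;-0.0793 0 -0.0274 0 0 0 0;-0.0837 0 -0.0275 0 0 0 0;
-0.0044 0 0.0000 0 0 0 0;-0.0088 0 0.0002 0 0 0 0;-0.0132 0 0.0005 0 0 0 0;-0.0175 0 0.0010 0 0 0 0;-0.0219 0 0.0015 0 0 0 0;-0.0262 0 0.0022 0 0 0 0;-0.0304 0 0.0031 0 0 0 0;
```

```bash
python3 -m handwheel '[[[-0.0015,0,-0.0045,0,0,0,0],[-0.0035,0,-0.009,0,0,0,0],[-0.005,0,-0.013,0,0,0,0],[-0.007,0,-0.0175,0,0,0,0],[-0.009,0,-0.0215,0,0,0,0],[-0.0115,0,-0.0255,0,0,0,0],[-0.014,0,-0.0295,0,0,0,0],[-0.016,0,-0.0335,0,0,0,0],[-0.019,0,-0.0375,0,0,0,0],[-0.0215,0,-0.041,0,0,0,0],[-0.0245,0,-0.0445,0,0,0,0],[-0.027,0,-0.0485,0,0,0,0],[-0.030,0,-0.052,0,0,0,0],[-0.0335,0,-0.055,0,0,0,0],[-0.0365,0,-0.0585,0,0,0,0],[-0.04,0,-0.0615,0,0,0,0],[-0.0435,0,-0.0645,0,0,0,0],[-0.047,0,-0.0675,0,0,0,0],[-0.0505,0,-0.0705,0,0,0,0],[-0.054,0,-0.073,0,0,0,0]]]'
python3 -m handwheel '[[[-0.0035,0,-0.0025,0,0,0,0],[-0.0075,0,-0.005,0,0,0,0],[-0.0115,0,-0.0075,0,0,0,0],[-0.0155,0,-0.0095,0,0,0,0],[-0.0195,0,-0.012,0,0,0,0],[-0.0235,0,-0.014,0,0,0,0],[-0.0275,0,-0.0155,0,0,0,0],[-0.0315,0,-0.0175,0,0,0,0],[-0.036,0,-0.019,0,0,0,0],[-0.04,0,-0.0205,0,0,0,0],[-0.0445,0,-0.0215,0,0,0,0],[-0.0485,0,-0.023,0,0,0,0],[-0.053,0,-0.024,0,0,0,0],[-0.0575,0,-0.025,0,0,0,0],[-0.0615,0,-0.0255,0,0,0,0],[-0.066,0,-0.0265,0,0,0,0],[-0.0705,0,-0.027,0,0,0,0],[-0.075,0,-0.027,0,0,0,0],[-0.0795,0,-0.0275,0,0,0,0],[-0.0835,0,-0.0275,0,0,0,0]]]'
```

```text
time_s: 6.2
position: [0.4868, -0.1987, 0.1883]
tcp_rot: [[-0.998, -0.068, 0.0], [-0.068, 0.998, 0.0], [-0.0, 0.0, -1.0]]
force: [1.4, 0.0, 3.2]
opening: 0.001
grasp_force: 1.3
time_s: 8.2
position: [0.5701, -0.1931, 0.2155]
tcp_rot: [[-0.998, -0.068, -0.0], [-0.068, 0.998, 0.0], [0.0, 0.0, -1.0]]
force: [1.0, -0.1, 1.1]
opening: 0.006
grasp_force: 0.6
```

Next comes the last stretch to the stop, moving off slowly behind it, then a look from the scene camera.

```bash
python3 -m handwheel '[[[-0.0045,0,0,0,0,0,0],[-0.009,0,0,0,0,0,0],[-0.013,0,0.0005,0,0,0,0],[-0.0175,0,0.001,0,0,0,0],[-0.022,0,0.0015,0,0,0,0],[-0.026,0,0.002,0,0,0,0],[-0.0305,0,0.003,0,0,0,0],[-0.034,0,0.003,0,0,0,0],[-0.0375,0,0.003,0,0,0,0],[-0.041,0,0.003,0,0,0,0],[-0.044,0,0.003,0,0,0,0],[-0.044,0,0.003,0,0,0,0]]]'
python3 - <<'E'
from h import *
ims=[]
for n in("scene","top"):
    c=snap(n); np.savez(f"pics/{n}1.npz",**{k:c[k] for k in("color","K","view")}); ims.append(c["color"])
a=cv2.resize(ims[0][180:340,270:430],(400,400)); b=cv2.resize(ims[1][120:300,310:490],(400,400))
cv2.imwrite("pics/open1.png",np.hstack([a,b])[:,:,::-1])
E
```

```text
time_s: 9.4
position: [0.6139, -0.1901, 0.2125]
tcp_rot: [[-0.998, -0.069, 0.0], [-0.069, 0.998, -0.0], [-0.0, -0.0, -1.0]]
force: [-0.7, -0.2, -0.8]
opening: 0.004
grasp_force: 0.0
```

View pics/open1.png

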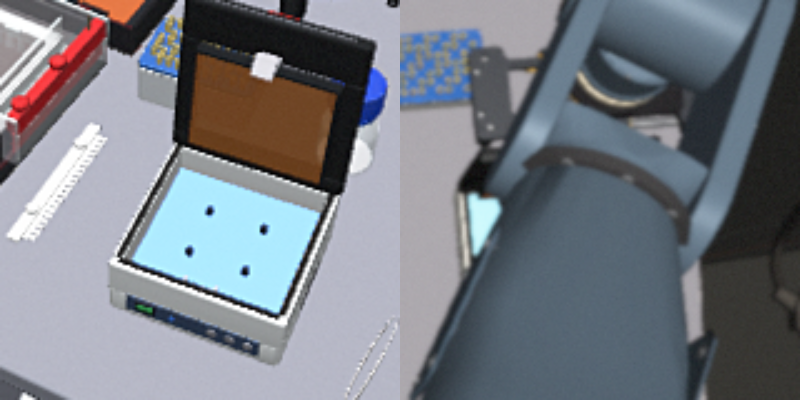

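The left crop (scene) shows the lid upright and fully open, with the four pins at crop (210,211), (263,229), (189,251) and (245,271). The finger is clear behind the lip. The right crop (top) is blocked by the arm.

```bash
python3 -m handwheel '[[[-0.003,0,-0.02,0,0,0,0],[-0.003,0,-0.06,0,0,0,0],[0,0,-0.085,0,0,0,0],[0.05,0,-0.085,0,0,0,0],[0.098,0,-0.085,0,0,0,0],[0.098,0,-0.085,0,0,0,0],[0.098,0,-0.085,0,0,0,0]]]'
cat > shot.py <<'E'
from h import *; import sys
n=sys.argv[1]; s=bot.read_state(); print(s["position"])
w=snap("wrist"); np.savez(f"pics/{n}.npz",color=w["color"],K=w["K"],view=w["view"]); cv2.imwrite(f"pics/{n}.png",w["color"][:,:,::-1])
E
python3 shot.py n1
python3 -m handwheel '[[[0.01,0.03,0,0,0,0,0.2],[0.02,0.07,0,0,0,0,0.4],[0.02,0.07,0,0,0,0,0.6],[0.02,0.07,0,0,0,0,0.85]]]'
python3 shot.py n2
```

```text
time_s: 10.2
position: [0.515, -0.1969, 0.298]
tcp_rot: [[-0.998, -0.067, 0.001], [-0.067, 0.998, -0.0], [-0.001, -0.0, -1.0]]
force: [0.3, -0.4, -0.1]
opening: 0.002
grasp_force: 0.0
[ 0.51499886 -0.19690327  0.29801054]
time_s: 10.65
position: [0.4927, -0.1282, 0.298]
tcp_rot: [[-0.998, -0.071, 0.002], [-0.071, 0.998, -0.001], [-0.002, -0.001, -1.0]]
force: [0.1, 0.5, -0.4]
opening: 0.286
grasp_force: 0.0
[ 0.49274544 -0.12817482  0.29801051]
```

View pics/n1.png

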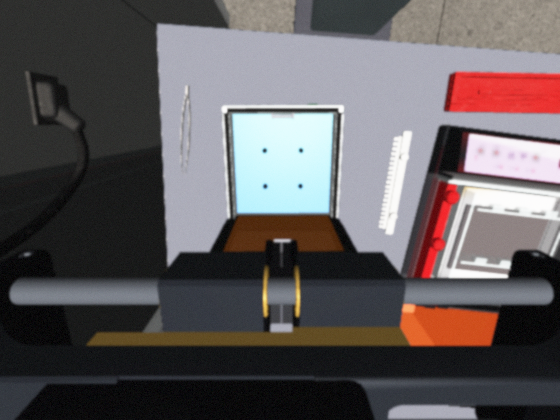

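The wrist view shows the open chamber with its pins at (264,151), (301,151), (264,186) and (300,186), and the lid standing behind it. I measure the pins and the stage from both wrist shots and the scene view.

```bash
python3 - <<'E'
from h import *
L=lambda n:dict(np.load(f"pics/{n}.npz"))
a,b,s=L("n1"),L("n2"),L("scene1")
def pins(c,roi):
    h=cv2.cvtColor(c["color"],cv2.COLOR_RGB2HSV); x0,y0,x1,y1=roi
    st=blob(((h[...,0]>85)&(h[...,0]<110)&(h[...,1]>40)&(h[...,2]>150)).astype(np.uint8),roi)
    hull=np.zeros(h.shape[:2],np.uint8); k=max(cv2.findContours(st[2],0,1)[0],key=cv2.contourArea)
    cv2.fillPoly(hull,[cv2.convexHull(k)],1); hull=cv2.erode(hull,np.ones((5,5)))
    g=h[...,2].astype(float); m=((g<150)&(hull>0)).astype(np.uint8)
    n,l,q,_=cv2.connectedComponentsWithStats(m); o=[]
    for i in range(1,n):
        if q[i,4]<3: continue
        x,y=q[i,0]+q[i,2]/2,q[i,1]+q[i,3]/2
        X,Y=np.meshgrid(np.arange(int(x)-5,int(x)+6),np.arange(int(y)-5,int(y)+6)); w=np.clip(200-g[Y,X],0,None); o.append((q[i,4],(X*w).sum()/w.sum(),(Y*w).sum()/w.sum()))
    o=sorted(o)[-4:]; o=np.array(o)[:,1:]; o=o[np.argsort(o[:,1])]; return np.vstack([o[:2][np.argsort(o[:2,0])],o[2:][np.argsort(o[2:,0])]])
A=pins(a,(200,90,360,225)); B=pins(b,(80,80,480,250)); print(A.round(1).tolist(),B.round(1).tolist())
P=[tri(a,u,b,v) for u,v in zip(A,B)]
for p,e in P: print(p.round(4),round(e,2))
print("mean",np.mean([p for p,e in P],0))
for c,U in((a,A),(b,B)):
    Q=np.array([onz(c,u,.046) for u in U]); print(Q[:,:2].round(4).tolist(),"nest",Q.mean(0).round(4),np.linalg.norm(Q[0]-Q[3]),np.linalg.norm(Q[1]-Q[2]))
    v=(Q[0]+Q[1]-Q[2]-Q[3]); print("yaw",np.degrees(np.arctan2(-v[1],-v[0])))
print("pred nest",np.array([.4203,-.2017])+.08*Vx(3.86)[:2])
sp=np.array([[345.6,280.4],[368,288.4],[354,264.4],[375,271.6]]); print("scene",np.mean([onz(s,u,.046) for u in sp],0))
E
```

```text
[[264.2, 150.1], [300.5, 150.0], [264.8, 185.8], [300.0, 185.7]] [[215.3, 162.3], [251.1, 162.3], [217.4, 197.2], [252.2, 197.2]]
[ 0.4767 -0.2228  0.0428] 0.1
[ 0.4732 -0.1721  0.0431] 0.05
[ 0.5276 -0.2194  0.0427] 0.09
[ 0.5241 -0.1686  0.0424] 0.01
mean [ 0.50039276 -0.19571125  0.04275349]
[[0.4765, -0.2226], [0.4729, -0.1723], [0.5269, -0.2193], [0.5234, -0.1688]] nest [ 0.4999 -0.1958  0.046 ] 0.07136755778207442 0.07157648382293993
yaw 3.834729198998735
[[0.4762, -0.2221], [0.4727, -0.1718], [0.5267, -0.2188], [0.5232, -0.1683]] nest [ 0.4997 -0.1952  0.046 ] 0.0714784273268538 0.07150156382645102
yaw 3.910349463171618
pred nest [ 0.50011852 -0.1963145 ]
scene [ 0.49755276 -0.19628168  0.046     ]
```

Pin diagonals come out at 71.4 mm (72 expected) and the yaw at 3.9°. The nest is at (0.4998,-0.1956), with the pins at z≈0.043 as expected. Next, the dish.

```bash
python3 -m handwheel '[[[0.023,0.281,0,0,0,-76,0.86],[0.023,0.281,0,0,0,-76,0.86],[0.023,0.281,0,0,0,-76,0.86],[0.023,0.281,0,0,0,-76,0.86],[0.023,0.281,0,0,0,-76,0.86],[0.023,0.281,0,0,0,-76,0.86],[-0.085,0.463,0.048,0,0,-76,0.86],[-0.085,0.463,0.048,0,0,-76,0.86],[-0.085,0.463,0.048,0,0,-76,0.86],[-0.085,0.463,0.048,0,0,-76,0.86],[-0.085,0.463,0.048,0,0,-76,0.86],[-0.085,0.463,0.048,0,0,-76,0.86],[-0.085,0.463,0.048,0,0,-76,0.86]]]'
python3 shot.py d1
python3 -m handwheel '[[[0,0,0.045,0,0,0,0.86],[0,0,0.08,0,0,0,0.86],[0,0,0.08,0,0,0,0.86],[0,0,0.08,0,0,0,0.86]]]'
python3 shot.py d2; python3 -c "
import cv2,numpy as np
cv2.imwrite('pics/d12.png',np.vstack([cv2.resize(cv2.imread(f'pics/d{i}.png')[0:300],(560,300)) for i in(1,2)]))"
```

```text
time_s: 12.0
position: [0.5452, 0.339, 0.2488]
tcp_rot: [[-0.175, -0.985, -0.001], [-0.985, 0.175, -0.001], [0.001, 0.0, -1.0]]
force: [-0.3, -0.5, 0.3]
opening: 0.864
grasp_force: 0.0
[0.54516242 0.33897348 0.24877656]
time_s: 12.45
position: [0.5447, 0.3384, 0.1703]
tcp_rot: [[-0.176, -0.984, 0.0], [-0.984, 0.176, -0.0], [0.0, -0.0, -1.0]]
force: [0.9, -0.4, 0.6]
opening: 0.86
grasp_force: 0.0
[0.54471767 0.33838033 0.17030426]
```

View pics/d12.png

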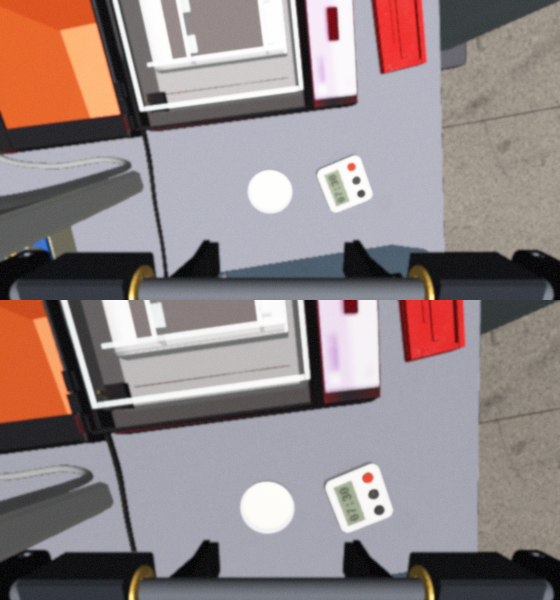

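Both wrist shots show the dish, at (270,191) in d1 and (267,207) in d2, with the timer beside it. I triangulate next.

```bash
python3 - <<'E'
from h import *
L=lambda n:dict(np.load(f"pics/{n}.npz"))
a,b,t=L("d1"),L("d2"),dict(np.load("pics/top0.npz"))
U=[]
for c,roi in((a,(235,160,305,225)),(b,(228,170,308,245))):
    d=blob((c["color"].min(2)>205).astype(np.uint8),roi)
    k=max(cv2.findContours(d[2],0,1)[0],key=cv2.contourArea)
    for z in(.014,): print(d[:2],onz(c,d[0],z),cv2.minEnclosingCircle(np.array([onz(c,p[0],z)[:2] for p in k],np.float32)*1000))
    U.append(d[0])
print(tri(a,U[0],b,U[1]),tri(t,(143.84,208.84),b,U[1]),tri(t,(143.84,208.84),a,U[0]))
D=onz(b,U[1],.013); print(go(D*[1,1,0]+[0,0,.003]))
E
```

```text
(array([269.64705882, 191.27109974]), array([ 247,  170,   46,   44, 1564], dtype=int32)) [0.56351505 0.35001928 0.014     ] ((563.6180419921875, 350.6171875), 31.45309829711914)
(array([266.7976299 , 207.20966272]), array([ 240,  182,   55,   52, 2194], dtype=int32)) [0.56362703 0.34974208 0.014     ] ((563.6009521484375, 350.433349609375), 30.63146209716797)
(array([0.56389638, 0.35078242, 0.01038108]), np.float64(0.20522048157200218)) (array([0.56381962, 0.35045011, 0.01156104]), np.float64(0.12436041222609182)) (array([0.56378087, 0.35063736, 0.01112386]), np.float64(0.08547414914433386))
[-0.0137 -0.0153  0.1687]
```

```bash
python3 -m handwheel '[[[-0.014,-0.0155,0.04,0,0,0,0.86],[-0.014,-0.0155,0.085,0,0,0,0.86],[-0.014,-0.0155,0.12,0,0,0,0.86],[-0.014,-0.0155,0.145,0,0,0,0.86],[-0.014,-0.0155,0.158,0,0,0,0.86],[-0.014,-0.0155,0.164,0,0,0,0.86],[-0.014,-0.0155,0.166,0,0,0,0.86],[-0.014,-0.0155,0.1665,0,0,0,0.86],[-0.014,-0.0155,0.1665,0,0,0,0.86]]]'
python3 -m handwheel '[[[0,0,0,0,0,0,0.75],[0,0,0,0,0,0,0.7],[0,0,0,0,0,0,0.6],[0,0,0,0,0,0,0.5],[0,0,0,0,0,0,0.5],[0,0,0,0,0,0,0.5]]]'
```

```text
time_s: 13.4
position: [0.5631, 0.3509, 0.0047]
tcp_rot: [[-0.175, -0.985, 0.003], [-0.985, 0.175, 0.001], [-0.002, -0.002, -1.0]]
force: [-0.1, -0.3, 0.5]
opening: 0.857
grasp_force: 0.0
time_s: 14.0
position: [0.5622, 0.3505, 0.0035]
tcp_rot: [[-0.175, -0.985, 0.001], [-0.985, 0.175, 0.0], [-0.0, -0.001, -1.0]]
force: [-0.8, -0.3, 3.9]
opening: 0.69
grasp_force: 30.0
```

```bash
python3 -m handwheel '[[[0,0,-0.01,0,0,0,0.5],[0,0,-0.04,0,0,0,0.5],[0,0,-0.08,0,0,0,0.5],[0.01,0,-0.125,0,0,0,0.5],[0.04,0.015,-0.165,0,0,0,0.5],[0.08,0.03,-0.19,0,0,5,0.5],[0.12,0.04,-0.2,0,0,10,0.5],[0.165,0.055,-0.2,0,0,17,0.5],[0.21,0.065,-0.2,0,0,24,0.5],[0.25,0.055,-0.2,0,0,32,0.5],[0.295,0.042,-0.2,0,0,40,0.5],[0.34,0.028,-0.2,0,0,48,0.5],[0.385,0.015,-0.2,0,0,56,0.5],[0.43,0.002,-0.2,0,0,64,0.5],[0.47,-0.01,-0.2,0,0,70,0.5],[0.505,-0.021,-0.2,0,0,74,0.5],[0.53,-0.028,-0.2,0,0,76,0.5],[0.545,-0.033,-0.2,0,0,76,0.5],[0.549,-0.034,-0.2,0,0,76,0.5],[0.549,-0.034,-0.2,0,0,76,0.5]]]'
python3 - <<'E'
from h import *
s=bot.read_state(); R=s["tcp_rot"]; print(s["grasp_force"],np.degrees(np.arctan2(R[1,0],R[0,0])),go((.4998,-.1956,.0435)))
w=snap("wrist");c=snap("scene"); cv2.imwrite("pics/carry.png",np.vstack([w["color"][:300,100:460],cv2.resize(c["color"][160:310,250:430],(360,300))])[:,:,::-1])
E
```

```text
time_s: 16.0
position: [0.499, -0.1956, 0.203]
tcp_rot: [[-0.998, -0.068, -0.001], [-0.068, 0.998, 0.001], [0.001, 0.001, -1.0]]
force: [-0.3, 0.9, -0.0]
opening: 0.688
grasp_force: 30.0
29.9998676776886 -176.07692106918935 [-0.0009 -0.0002  0.1595]
```

View pics/carry.png

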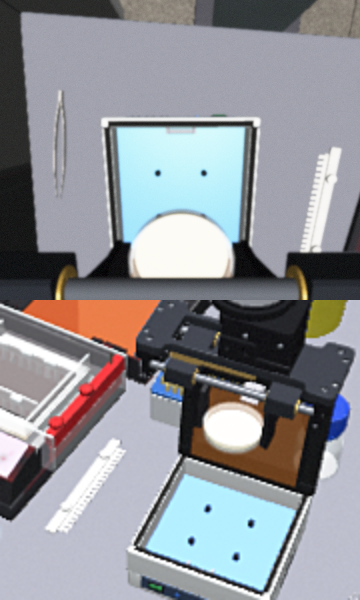

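The dish is held level above the stage, centred at (182,255) in the upper crop. The pins are visible in front of it. I check where its front rim sits in the tool.

```bash
python3 - <<'E'
from h import *
s=bot.read_state(); w=snap("wrist"); m=(w["color"].min(2)>195)&(w["color"][...,2].astype(int)<w["color"][...,0].astype(int)+6)
m=m.astype(np.uint8); d=blob(m,(225,200,345,262)); print(d[:2])
k=max(cv2.findContours(d[2],0,1)[0],key=cv2.contourArea)[:,0]
q=np.array([s["tcp_rot"].T@(onz(w,p,s["position"][2]+.0115)-s["position"]) for p in k if p[1]<245])*1000
A=np.c_[2*q[:,:2],np.ones(len(q))]; x=np.linalg.lstsq(A,(q[:,:2]**2).sum(1),rcond=None)[0]
print("centre in tool mm",x[:2],"r",np.sqrt(x[2]+x[0]**2+x[1]**2),"front",q[:,0].max())
E
```

```text
(array([281.04321634, 241.1003143 ]), array([ 230,  214,  103,   48, 3818], dtype=int32))
centre in tool mm [ 2.79793277 -0.17568307] r 27.312626958341177 front 30.021516078413413
```

```bash
python3 -m handwheel '[[[-0.001,0,0.03,0,0,0,0.5],[-0.001,0,0.07,0,0,0,0.5],[-0.001,0,0.105,0,0,0,0.5],[-0.001,0,0.13,0,0,0,0.5],[-0.001,0,0.142,0,0,0,0.5],[-0.001,0,0.146,0,0,0,0.5],[-0.001,0,0.146,0,0,0,0.5],[-0.001,0,0.146,0,0,0,0.5]]]'; python3 -c "
from h import *
print(go((.4998,-.1956,.0435)))"
```

```text
time_s: 16.95
position: [0.5013, -0.1963, 0.0582]
tcp_rot: [[-0.998, -0.069, 0.002], [-0.069, 0.998, -0.001], [-0.002, -0.002, -1.0]]
force: [-0.1, -0.6, 0.5]
opening: 0.687
grasp_force: 30.0
[0.0014 0.0008 0.0147]
```

```bash
for i in 1 2 3; do python3 -m handwheel '[[[0,0,0,0,0,0,0.5]]]' | sed -n 2p; done
```

```text
position: [0.5012, -0.1965, 0.0583]
position: [0.5009, -0.1964, 0.0581]
position: [0.5007, -0.1963, 0.0577]
```

```bash
python3 -m handwheel '[[[0.0007,0.0007,0,0,0,0,0.5],[0.0007,0.0007,0.003,0,0,0,0.5],[0.0007,0.0007,0.006,0,0,0,0.5],[0.0007,0.0007,0.008,0,0,0,0.5],[0.0007,0.0007,0.01,0,0,0,0.5],[0.0007,0.0007,0.0115,0,0,0,0.5],[0.0007,0.0007,0.0125,0,0,0,0.5],[0.0007,0.0007,0.0125,0,0,0,0.5]]]'
```

```text
time_s: 18.05
position: [0.4995, -0.1953, 0.0444]
tcp_rot: [[-0.998, -0.068, -0.0], [-0.068, 0.998, 0.0], [0.0, 0.0, -1.0]]
force: [0.7, -0.6, -0.6]
opening: 0.693
grasp_force: 30.0
```

```bash
python3 -m handwheel '[[[0,0,0.0005,0,0,0,0.5],[0,0,0.001,0,0,0,0.5],[0,0,0.0015,0,0,0,0.5],[0,0,0.0015,0,0,0,0.5]]]'
```

```text
time_s: 18.45
position: [0.4997, -0.1954, 0.0434]
tcp_rot: [[-0.998, -0.068, 0.0], [-0.068, 0.998, -0.0], [-0.0, -0.0, -1.0]]
force: [-0.1, 0.3, 3.1]
opening: 0.688
grasp_force: 30.0
```

```bash
python3 -m handwheel '[[[0,0,0,0,0,0,0.72],[0,0,0,0,0,0,0.78],[0,0,0,0,0,0,0.84],[0,0,0,0,0,0,0.84],[0,0,-0.005,0,0,0,0.84],[0,0,-0.02,0,0,0,0.84],[0,0,-0.05,0,0,0,0.84],[0,0,-0.095,0,0,0,0.7],[0,0,-0.14,0,0,0,0.4],[0,0,-0.19,0,0,0,0],[-0.01,0,-0.235,0,0,0,0],[-0.015,0,-0.255,0,0,0,0],[-0.015,0,-0.255,0,0,0,0],[-0.015,0,-0.255,0,0,0,0]]]'
python3 shot.py p1; python3 - <<'E'
from h import *
w=dict(np.load("pics/p1.npz")); c=snap("scene")
m=(w["color"].min(2)>195)&(w["color"][...,2].astype(int)<w["color"][...,0].astype(int)+6)
d=blob(m.astype(np.uint8),(240,120,325,210)); print(d[:2],onz(w,d[0],.052))
cv2.imwrite("pics/placed.png",np.hstack([cv2.resize(w["color"][90:230,210:355],(400,386)),cv2.resize(c["color"][215:315,300:404],(400,386))])[:,:,::-1])
E
```

```text
time_s: 19.85
position: [0.5139, -0.1939, 0.2978]
tcp_rot: [[-0.998, -0.068, -0.001], [-0.068, 0.998, 0.0], [0.001, 0.0, -1.0]]
force: [-0.2, 0.4, -1.0]
opening: 0.29
grasp_force: 0.0
[ 0.51390877 -0.19390638  0.2978066 ]
(array([280.62927192, 168.91010401]), array([ 260,  149,   42,   41, 1346], dtype=int32)) [ 0.49870097 -0.19515215  0.052     ]
```

View pics/placed.png

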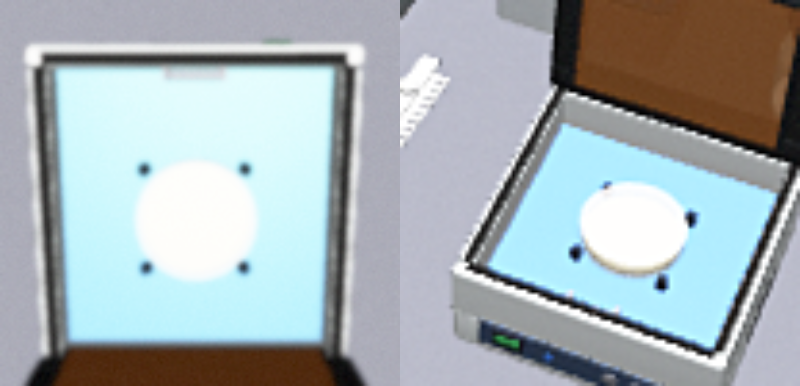

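The left crop (wrist) shows the dish centred between all four pins, and the right crop (scene) shows it lying flat. Next I move behind the lip, left of the button.

```bash
cat > shut.py <<'E'
import numpy as np, sys
def tcp(th):
    f=th/1.6; s=.158-.018*f; h=.009
    return np.array([-s*np.cos(th)+h*np.sin(th)+.0095, s*np.sin(th)+h*np.cos(th)])
a,b,n=map(float,sys.argv[1:])
print(tcp(a))
for th in np.linspace(a,b,int(n)+1)[1:]:
    d=tcp(th)-tcp(a); print(f"{-d[0]:.4f} 0 {-d[1]:.4f}",end=";")
print()
E
python3 -m handwheel '[[[-0.04,0.02,0,0,0,0,0],[-0.08,0.04,0,0,0,0,0],[-0.091,0.0486,0,0,0,0,0],[-0.091,0.0486,0.03,0,0,0,0],[-0.091,0.0486,0.065,0,0,0,0],[-0.091,0.0486,0.084,0,0,0,0],[-0.091,0.0486,0.084,0,0,0,0],[-0.091,0.0486,0.084,0,0,0,0]]]'
python3 - <<'E'
from h import *
s=bot.read_state(); R=np.c_[Vx(3.86),Vx(93.86),[0,0,1]]; print(R.T@(s["position"]-[.5700,-.1916,.074]))
E
python3 shut.py 1.6 1.0 20;python3 shut.py 1.0 .4 20;python3 shut.py .4 .04 12
```

```text
time_s: 20.75
position: [0.6012, -0.1397, 0.2131]
tcp_rot: [[-0.998, -0.068, -0.003], [-0.068, 0.998, 0.001], [0.002, 0.001, -1.0]]
force: [0.2, 0.2, 1.3]
opening: 0.003
grasp_force: 0.0
[0.03465818 0.04968506 0.13914911]
[0.0225841  0.13967751]
0.0042 0 -0.0007;0.0084 0 -0.0012;0.0127 0 -0.0016;0.0169 0 -0.0019;0.0212 0 -0.0021;0.0255 0 -0.0021;0.0298 0 -0.0020;0.0341 0 -0.0017;0.0385 0 -0.0014;0.0428 0 -0.0009;0.0471 0 -0.0002;0.0514 0 0.0005;0.0556 0 0.0014;0.0599 0 0.0024;0.0641 0 0.0036;0.0683 0 0.0049;0.0725 0 0.0063;0.0766 0 0.0078;0.0807 0 0.0095;0.0848 0 0.0113;
[-0.06221612  0.12834859]
0.0040 0 0.0019;0.0080 0 0.0040;0.0119 0 0.0062;0.0157 0 0.0085;0.0195 0 0.0109;0.0232 0 0.0134;0.0268 0 0.0161;0.0304 0 0.0189;0.0339 0 0.0218;0.0373 0 0.0248;0.0406 0 0.0279;0.0439 0 0.0311;0.0470 0 0.0344;0.0501 0 0.0378;0.0530 0 0.0413;0.0559 0 0.0449;0.0586 0 0.0486;0.0612 0 0.0524;0.0638 0 0.0563;0.0662 0 0.0603;
[-0.1283781   0.06806526]
0.0023 0 0.0040;0.0045 0 0.0082;0.0065 0 0.0124;0.0085 0 0.0166;0.0103 0 0.0210;0.0119 0 0.0253;0.0135 0 0.0298;0.0149 0 0.0343;0.0162 0 0.0388;0.0173 0 0.0434;0.0183 0 0.0481;0.0192 0 0.0528;
```

```bash
python3 -m handwheel '[[[0.004,0,0,0,0,0,0],[0.008,0,0,0,0,0,0],[0.012,0,-0.0005,0,0,0,0],[0.016,0,-0.001,0,0,0,0],[0.0205,0,-0.0015,0,0,0,0],[0.0245,0,-0.002,0,0,0,0],[0.029,0,-0.002,0,0,0,0],[0.033,0,-0.002,0,0,0,0],[0.0375,0,-0.002,0,0,0,0],[0.042,0,-0.002,0,0,0,0],[0.046,0,-0.0015,0,0,0,0],[0.0505,0,-0.0015,0,0,0,0],[0.055,0,-0.001,0,0,0,0],[0.059,0,0,0,0,0,0],[0.0635,0,0.0005,0,0,0,0],[0.0675,0,0.0015,0,0,0,0],[0.072,0,0.0025,0,0,0,0],[0.076,0,0.0035,0,0,0,0],[0.08,0,0.005,0,0,0,0],[0.0845,0,0.0065,0,0,0,0]]]'
```

```text
time_s: 22.75
position: [0.5177, -0.1455, 0.2075]
tcp_rot: [[-0.998, -0.068, 0.001], [-0.068, 0.998, -0.0], [-0.001, -0.0, -1.0]]
force: [2.6, 0.6, -0.6]
opening: 0.006
grasp_force: 1.1
```

```bash
python3 - <<'E'
from h import *
s=bot.read_state(); R=np.c_[Vx(3.86),Vx(93.86),[0,0,1]]; print(R.T@(s["position"]-[.5700,-.1916,.074]),R.T@s["force"])
import sys; 
sys.argv=["",".1",".05","1"]
from shut import tcp
for th in(1.0,1.05,1.1): print(th,tcp(th))
E
python3 shut.py 1.06 .46 20;python3 shut.py .46 .04 14
```

```text
[-0.0491222   0.04956524  0.13353337] [ 2.60047648  0.39043902 -0.58359043]
[-0.14569278  0.0246164 ]
0.0016 0 0.0078;
1.0 [-0.06221612  0.12834859]
1.05 [-0.05543186  0.13128457]
1.1 [-0.04853407  0.13386444]
[-0.05406079  0.13182918]
0.0041 0 0.0017;0.0082 0 0.0035;0.0122 0 0.0054;0.0161 0 0.0075;0.0200 0 0.0096;0.0239 0 0.0119;0.0276 0 0.0144;0.0314 0 0.0169;0.0350 0 0.0196;0.0386 0 0.0223;0.0421 0 0.0252;0.0455 0 0.0282;0.0488 0 0.0313;0.0520 0 0.0346;0.0552 0 0.0379;0.0582 0 0.0413;0.0612 0 0.0448;0.0640 0 0.0484;0.0667 0 0.0521;0.0694 0 0.0559;
[-0.12344369  0.07591084]
0.0025 0 0.0039;0.0049 0 0.0078;0.0072 0 0.0119;0.0094 0 0.0160;0.0115 0 0.0202;0.0134 0 0.0245;0.0152 0 0.0288;0.0169 0 0.0332;0.0184 0 0.0376;0.0198 0 0.0421;0.0211 0 0.0467;0.0222 0 0.0513;0.0233 0 0.0559;0.0241 0 0.0606;
```

```bash
python3 shut.py 1.095 .495 20;python3 shut.py .495 .045 15
```

```text
[-0.04922843  0.1336226 ]
0.0041 0 0.0015;0.0083 0 0.0032;0.0123 0 0.0050;0.0163 0 0.0069;0.0203 0 0.0089;0.0242 0 0.0111;0.0281 0 0.0133;0.0319 0 0.0158;0.0356 0 0.0183;0.0392 0 0.0209;0.0428 0 0.0237;0.0463 0 0.0265;0.0497 0 0.0295;0.0531 0 0.0326;0.0563 0 0.0358;0.0595 0 0.0391;0.0625 0 0.0425;0.0655 0 0.0460;0.0684 0 0.0496;0.0711 0 0.0533;
[-0.12035945  0.08032939]
0.0027 0 0.0038;0.0052 0 0.0076;0.0076 0 0.0116;0.0099 0 0.0156;0.0121 0 0.0197;0.0142 0 0.0239;0.0162 0 0.0282;0.0180 0 0.0325;0.0197 0 0.0369;0.0213 0 0.0413;0.0227 0 0.0458;0.0240 0 0.0504;0.0252 0 0.0549;0.0262 0 0.0596;0.0271 0 0.0643;
```

```bash
python3 -m handwheel '[[[0.004,0,0.0015,0,0,0,0],[0.0085,0,0.003,0,0,0,0],[0.0125,0,0.005,0,0,0,0],[0.0165,0,0.007,0,0,0,0],[0.0205,0,0.009,0,0,0,0],[0.024,0,0.011,0,0,0,0],[0.028,0,0.0135,0,0,0,0],[0.032,0,0.016,0,0,0,0],[0.0355,0,0.0185,0,0,0,0],[0.039,0,0.021,0,0,0,0],[0.043,0,0.0235,0,0,0,0],[0.0465,0,0.0265,0,0,0,0],[0.0495,0,0.0295,0,0,0,0],[0.053,0,0.0325,0,0,0,0],[0.0565,0,0.036,0,0,0,0],[0.0595,0,0.039,0,0,0,0],[0.0625,0,0.0425,0,0,0,0],[0.0655,0,0.046,0,0,0,0],[0.0685,0,0.0495,0,0,0,0],[0.071,0,0.0535,0,0,0,0]]]'
python3 -m handwheel '[[[0.0025,0,0.004,0,0,0,0],[0.005,0,0.0075,0,0,0,0],[0.0075,0,0.0115,0,0,0,0],[0.01,0,0.0155,0,0,0,0],[0.012,0,0.0195,0,0,0,0],[0.014,0,0.024,0,0,0,0],[0.016,0,0.028,0,0,0,0],[0.018,0,0.0325,0,0,0,0],[0.0195,0,0.037,0,0,0,0],[0.0215,0,0.0415,0,0,0,0],[0.0225,0,0.046,0,0,0,0],[0.024,0,0.0505,0,0,0,0],[0.025,0,0.055,0,0,0,0],[0.026,0,0.0595,0,0,0,0]]]'
```

```text
time_s: 24.75
position: [0.4467, -0.1503, 0.1539]
tcp_rot: [[-0.998, -0.068, 0.0], [-0.068, 0.998, -0.0], [-0.0, -0.0, -1.0]]
force: [4.3, 0.3, 2.0]
opening: -0.0
grasp_force: 1.8
time_s: 26.15
position: [0.4215, -0.1521, 0.0949]
tcp_rot: [[-0.998, -0.068, 0.001], [-0.068, 0.998, -0.0], [-0.001, -0.0, -1.0]]
force: [4.3, 3.8, 24.9]
opening: 0.004
grasp_force: 12.6
```

```bash
python3 -m handwheel '[[[0,0,0,0,0,0,0],[0,0,0,0,0,0,0]]]'; python3 - <<'E'
from h import *
s=bot.read_state(); print(s["force"],s["moment"])
c=snap("scene"); w=snap("wrist"); cv2.imwrite("pics/press.png",np.hstack([cv2.resize(c["color"][215:335,295:415],(400,400)),cv2.resize(w["color"][120:290,200:370],(400,400))])[:,:,::-1])
E
```

```text
time_s: 26.35
position: [0.4213, -0.1521, 0.0946]
tcp_rot: [[-0.998, -0.068, 0.001], [-0.068, 0.998, -0.0], [-0.001, -0.0, -1.0]]
force: [5.7, 1.3, 5.0]
opening: -0.0
grasp_force: 3.1
[5.69565155 1.29687909 5.00493576] [ 0.18204527 -0.91645105 -0.0104577 ]
```

```bash
python3 -m handwheel '[[[0,0,0.0015,0,0,0,0],[0,0,0.003,0,0,0,0],[0.0005,0,0.0045,0,0,0,0],[0.0005,0,0.006,0,0,0,0]]]'
```

```text
time_s: 26.85
position: [0.4208, -0.1521, 0.0892]
tcp_rot: [[-0.998, -0.068, 0.001], [-0.068, 0.998, -0.001], [-0.001, -0.001, -1.0]]
force: [4.0, 0.5, 6.4]
opening: 0.006
grasp_force: 3.2
```

```bash
python3 -m handwheel '[[[0,0,0.001,0,0,0,0],[0,0,0.002,0,0,0,0],[0,0,0.003,0,0,0,0],[0,0,0.004,0,0,0,0],[0,0,0.005,0,0,0,0]]]'; python3 -m handwheel '[[[0,0,0.0005,0,0,0,0],[0,0,0.001,0,0,0,0]]]'
```

```text
time_s: 27.35
position: [0.4202, -0.1521, 0.0834]
tcp_rot: [[-0.998, -0.069, -0.001], [-0.069, 0.998, -0.0], [0.001, -0.0, -1.0]]
force: [3.1, -0.2, 5.3]
opening: 0.005
grasp_force: 2.7
time_s: 27.55
position: [0.4201, -0.1521, 0.0826]
tcp_rot: [[-0.998, -0.069, -0.001], [-0.069, 0.998, -0.0], [0.001, -0.0, -1.0]]
force: [2.6, -0.4, 10.2]
opening: 0.004
grasp_force: 4.9
```

Contact force is rising as expected, so I push a little further, watching it.

```bash
python3 -m handwheel '[[[0,0,0.0005,0,0,0,0],[0,0,0.001,0,0,0,0],[0,0,0.001,0,0,0,0]]]';  python3 -m handwheel '[[[0,0,0.0005,0,0,0,0],[0,0,0.001,0,0,0,0],[0,0,0.001,0,0,0,0]]]'
```

```text
time_s: 27.85
position: [0.4201, -0.1521, 0.0821]
tcp_rot: [[-0.998, -0.069, -0.0], [-0.069, 0.998, -0.0], [0.0, -0.0, -1.0]]
force: [1.7, 0.1, 12.5]
opening: 0.001
grasp_force: 6.4
time_s: 28.15
position: [0.4201, -0.1521, 0.0814]
tcp_rot: [[-0.998, -0.069, -0.0], [-0.069, 0.998, -0.0], [0.0, -0.0, -1.0]]
force: [2.2, 0.8, 16.7]
opening: 0.004
grasp_force: 8.2
```

```bash
python3 -m handwheel '[[[0,0,0.0005,0,0,0,0],[0,0,0.001,0,0,0,0],[0,0,0.0015,0,0,0,0],[0,0,0.0015,0,0,0,0]]]';  python3 -m handwheel '[[[0,0,-0.001,0,0,0,0],[0,0,-0.002,0,0,0,0],[0,0,-0.003,0,0,0,0],[0,0,-0.004,0,0,0,0],[0,0,-0.004,0,0,0,0]]]';  python3 -m handwheel '[[[0,0,-0.001,0,0,0,0],[0,0,-0.002,0,0,0,0],[0,0,-0.002,0,0,0,0]]]'
```

```text
time_s: 28.55
position: [0.42, -0.1521, 0.0804]
tcp_rot: [[-0.998, -0.069, -0.0], [-0.069, 0.998, -0.001], [0.0, -0.001, -1.0]]
force: [0.5, 0.8, 22.3]
opening: 0.004
grasp_force: 11.0
time_s: 29.05
position: [0.4201, -0.1521, 0.0832]
tcp_rot: [[-0.998, -0.069, -0.0], [-0.069, 0.998, -0.0], [0.0, -0.0, -1.0]]
force: [3.5, -0.2, 6.4]
opening: 0.005
grasp_force: 3.2
time_s: 29.35
position: [0.4185, -0.1511, 0.0846]
tcp_rot: [[-0.998, -0.069, -0.004], [-0.069, 0.998, 0.002], [0.004, 0.002, -1.0]]
force: [0.9, 0.3, 3.2]
opening: 0.006
grasp_force: 1.8
```

```bash
python3 -m handwheel '[[[0,0,-0.001,0,0,0,0],[0,0,-0.002,0,0,0,0],[0,0,-0.002,0,0,0,0]]]'
```

```text
time_s: 29.65
position: [0.4195, -0.1514, 0.0867]
tcp_rot: [[-0.998, -0.068, -0.002], [-0.068, 0.998, 0.001], [0.002, 0.001, -1.0]]
force: [-0.4, 0.3, 0.0]
opening: 0.009
grasp_force: 0.0
```

No force at z=0.087, so the lid isn't following the hand and the catch holds. I withdraw and check with the last picture.

```bash
python3 -m handwheel '[[[0,0,-0.003,0,0,0,0],[0,0,-0.006,0,0,0,0],[0,0,-0.006,0,0,0,0]]]' | sed -n '1,2p;6p'; python3 -m handwheel '[[[0,0,-0.02,0,0,0,0],[0,0,-0.06,0,0,0,0],[0,0.04,-0.1,0,0,0,0],[0,0.09,-0.12,0,0,0,0],[0,0.14,-0.12,0,0,0,0],[0,0.18,-0.12,0,0,0,0],[0,0.18,-0.12,0,0,0,0],[0,0.18,-0.12,0,0,0,0]]]'
python3 - <<'E'
from h import *
t,s=snap("top"),snap("scene")
def red(c,roi):
    h=cv2.cvtColor(c["color"],cv2.COLOR_RGB2HSV); return blob((((h[...,0]<6)|(h[...,0]>174))&(h[...,1]>170)&(h[...,2]>110)).astype(np.uint8),roi)[0]
try: a,b=red(t,(360,255,400,282)),red(s,(330,275,370,305)); print(a,b,tri(t,a,s,b))
except Exception as e: print(e)
cv2.imwrite("pics/final.png",np.hstack([t["color"][120:320,80:460],s["color"][130:360,100:440][:200]])[:,:,::-1])
E
```

```text
time_s: 29.95
position: [0.4206, -0.1522, 0.0935]
grasp_force: 0.0
time_s: 30.75
position: [0.4079, 0.0286, 0.2133]
tcp_rot: [[-0.997, -0.072, 0.001], [-0.072, 0.997, -0.001], [-0.0, -0.001, -1.0]]
force: [0.3, -0.2, -0.4]
opening: 0.002
grasp_force: 0.0
[377.98449612 267.43410853] [348.77027027 289.19594595] (array([ 0.41961922, -0.20124999,  0.09149422]), np.float64(1.5652721881985268))
```

View pics/final.png

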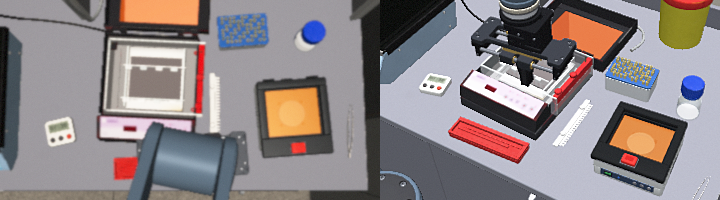

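The picture shows the lid shut with the dish visible under the pane, at (292,113) in the left crop. The button is back at its original pixel position, which also gives z=0.0915. The bystanders show no change.

```bash
python3 -c "
from rig import bot
print(bot.hand_in())"
```

```text
the job is handed in; nothing more can be done
None
```

The dish lies flat between the four pins, the lid is caught shut, nothing else showed any change in the last picture, and I handed the job in at about 31 s of robot time; the hand-in gave no verdict.

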